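# Shut the cellar transom window with the hook pole

### The arm

A 7-joint arm with a two-finger parallel gripper is mounted at the origin on the work surface. World frame = base frame: x ahead of the robot, y to its left, z up, the work surface at z = 0. Lengths are in mm, angles in rad, forces in N, time in s.
With the tool pointing down it reaches from about 350 to 900 mm from the base axis. Payload 8.1 kg.
Tool frame: the origin (TCP) lies at the very end of the fingers, on their centre line; the grasp point (between the pads) lies pinch_z behind it (pinch_z is the distance from the TCP to the grasp point, in mm); z points along the fingers, y is the line along which they close (so a half turn about z gives the same grasp; the last joint's range is limited). The gripper opens to 85 mm and grips with 20 to 120 N. Pads are 22 mm wide; open, the fingers measure 114 mm over their backs; the gripper's body (76 mm by 85 mm) begins 54 mm behind the grasp point. The pads swing forward as they close: fully open they stand 13 mm farther back than shut.
Start: joints at [-0.103, 0.434, 0.025, 1.573, -0.012, 1.134, -0.075], TCP at [625.014, -0.027, 206.323] pointing down, gripper open.
Joint ranges: [-2.62, 2.62], [-0.44, 2.09], [-1.27, 1.32], [0.08, 2.57], [-1.32, 4.46], [0.12, 2], [-2.74, 2.74]. Speed limits (rad/s): [2.22, 2.22, 3.01, 3.01, 3.14, 3.14, 3.14].

### API

Orientations are given as a rotation vector (axis times angle).
In Python, from station import observe, snapshot, camera_info, finish_job, pinch_z gives the robot as it stands. The module is installed in compiled form; this text tells all that it offers.
- The arm moves only by the tool drive_tool, never from a script. Its argument "deltas" is text: rows parted by semicolons, each of 6 numbers parted by spaces: the shift along the world's x, y, z in mm, then the turn, a rotation vector about the world's x, y, z in degrees. A call has exactly 5 rows; each row shifts and turns the commanded pose from where the row before left it; what a row does not reach is not made up. A row lasts 1/8 s, in which the tool goes at most 62.5 mm and 10.7 degrees, less where a joint would pass 70% of its speed; a pose out of reach is approached as far as the arm can. A call is refused whole if a number of a shift passes 62.5 or a number of a turn 10.7, either way. A call with a gripper value outside its range is refused whole. "hand" is the closure, from -1 (fully open) to 1 (shut), so that 0 is half open, set as the call begins (left out, the last holds). The fingers move at their own pace and stop on an object; "squeeze" is the grip in N (left out, the last holds). Time passes only in rows, so rows that do not move let the fingers close, or fill a call up. It gives the time, the measured TCP pose, the force, the opening and the grip force at its end, in the units of the state.
- observe(): the state, without advancing time (a new reading comes with each control period).
- snapshot(name): name is "scene" or "side" or "wrist"; returns (picture, depth): 400x640x3 uint8, red, green, blue; 400x640 float32, mm along the optical axis (not along the pixel's ray), 0 where there is no reading.
- camera_info(name): a dict with "camera_matrix" (3x3 intrinsics, pixels), "world_from_camera" (4x4, takes a point from camera to world coordinates); the wrist camera has in their place "T_tool_cam" (4x4, takes a point from camera to tool coordinates, whose origin is the TCP and whose axes are the flange's). Camera axes: x right, y down, z forward; pixel columns grow to the right and rows downward; lengths in mm; the calibration is good to about 2 mm. A picture is of the moment at which its call begins: read the wrist's pose just before it. camera_info takes no time and is no camera call.
- finish_job(): hands the job in; it is judged then, once.
The state is a dict: "clock": time; "joint_positions": joint angles; "joint_vel": joint speeds; "tau": joint torques, N m; "position": TCP position; "tcp_rot": TCP orientation; "ft_force": force on the tool from outside, world axes, zero at the start; "moment": the same for the moment, N m; "finger_gap": finger opening in mm; "gripper_force": force on a finger pad.
Only numpy, scipy, OpenCV 4.12 (cv2) and the standard library are available. Lean on these libraries where they do the work, as an engineer would, in place of code of your own. Each camera call takes 0.05 s, during which the arm holds its last target. There are 200 camera calls.

### The job

Take the wooden hook pole from its rest, drop its hook down into the ring eye of the open transom window and draw the window fully shut with it, keeping the gripper and arm off the window and its frame. Then unhook the pole and lay it back in its rest the way it lay, leaving the window shut and the other things on the bench where they are.

Things in the scene. Friction and masses are not known exactly. Their poses are not given: they have to be found in the camera images.
- pole: loose hook pole, 0.24 kg: light-wood shaft 18 mm square, dark steel ferrule 21 mm square, steel hook at the front. Origin on the centre line, about 10 mm behind the balance point; x along the shaft to the hook, z up. Shaft x = -220 to 100 mm, ferrule 99 to 125, then an 8 mm rod to x = 150 mm that bends straight down (-z): the hook prong. It starts in its rest, prong hanging down.
- hook (a point): point on the centre line of the hook prong (8 mm thick), at (150, 0, -35) mm in the pole's frame; the prong's end is 20 mm below it, 55 mm below the pole's centre line. Axes as the pole's.
- rest: fixed wooden rest, at the left or right; origin on the bench, x along the pole, hook end +x (roughly away from the robot). Two stands 22 mm thick at x = -150 and 72 mm, saddle bottoms 70 mm above the bench, upright cheeks 30 mm apart (y = -15 to 15) up to 94 mm, flaring out up to 113 mm. The pole's origin lies 79 mm above the rest's origin, within 10 mm of it along x at the start.
- screen: fixed timber partition across the bench, 330 mm wide (y), 40 deep (x), 400 tall, feet 85 mm out behind. Origin on the bench under the mid-plane of the shut window, x away from the robot, z up. Opening: posts' inner faces at y = -135 and 135 mm, plank board 115 mm tall below, underside of the head bar (x = -20 to 20) 375 mm above the bench.
- hinge (a point): middle of the window's hinge line, at (0, 0, 125) mm in the screen's frame; the line runs along the screen's y; axes as the screen's. The window is a timber frame with two glass panes and an upright middle bar, 260 mm wide, 245 mm tall, 18 mm thick, hinged at its lower edge.
- flap (a joint): window angle in rad: 0 is shut, upright against its stop; it starts open at 0.5 to 0.65, its top leaning away from the robot (screen +x). The stiff hinge holds the window at any angle; a pull of 2 to 6 N at the ring moves it.
- ring (a point): centre of the steel ring eye on the robot's side of the window's middle bar: inner diameter 40 mm, 7 mm rod, 40 mm out from the bar. In the window's frame (origin at the hinge point, axes as the screen's when shut) it lies at (-47.6, 0, 114.6) mm. Shut, its plane droops 15 degrees outward; open, that edge tips up with the window. Its hole faces nearly up and takes the prong from above.
- tumbler: bystander: glass tumbler 90 mm tall, 68 mm wide; origin under its middle
- bowl: bystander: white bowl 45 mm tall, 110 mm wide; origin under its middle
- bottle: bystander: standing wine bottle 290 mm tall, 74 mm wide; origin under its middle
- jar: bystander: jar 110 mm tall, 80 mm wide; origin under its middle
- brush: bystander: brush lying on the bench, less than 60 mm tall
- corkscrew: bystander: T-handled corkscrew lying on the bench, 22 mm tall, handle 100 mm, shank 90 mm
- corkbox: bystander: small carton 90 x 60 x 35 mm; origin under its middle

How it is judged (in metres and radians):
On the way, in this order (a step that is already met when the one before it is completed fails the run):
1. the hook prong is down inside the ring eye while the window is still open (horizontal distance between hook and ring below 0.021 m and distance between hook and ring below 0.032 m and value of joint flap above 0.3 rad), for 0.1 s.
2. the window is drawn shut with the hook still in the ring (horizontal distance between hook and ring below 0.021 m and distance between hook and ring below 0.032 m and value of joint flap below 0.06 rad), for 0.1 s.
At the end, for the whole second after the job is handed in: The window is shut (within 0.06 rad); the pole lies at rest in both saddles of its rest, hook end the way it was with the prong hanging down, its origin within 45 mm lengthwise and 15 mm sideways of the rest's origin and 70 to 88 mm above it (value of joint flap below 0.06 rad and x of pole in the frame of rest between -0.045 and 0.045 m and y of pole in the frame of rest between -0.015 and 0.015 m and z of pole in the frame of rest between 0.07 and 0.088 m and x of hook in the frame of rest above 0.09 m and z of hook in the frame of rest below 0.06 m and linear speed of pole below 0.03 m/s); the robot touches nothing.
It fails at once if the gripper or arm presses on the window or its frame (over 2 N) (contact force between any of the fingers, the arm and screen above 2 N).
It fails at once if a bystander is moved by more than 40 mm (distance of any of tumbler, bowl, bottle, jar, brush, corkscrew, corkbox from where it was at the start of the episode above 0.04 m).
It also fails if it takes over 64 s, if anything falls off the work surface, if the arm or the gripper's body presses on something with over 40 N, if the wrist force passes 120 N, or if a joint passes its speed limit or range.

## Working session

There is one attempt and no reset: what is moved stays moved. The work goes in short steps, Python scripts to look and compute and a tool call to move; the robot and the scene stay as the last step left them, time stands still between calls to the robot, and variables do not carry over. Pictures are saved under pics/ and viewed, at most 10 in all, crops included, and the job is handed in when it is done.

Besides the shell and the picture viewer there is one more tool, called by a JSON object that holds its "api" and its "payload", one argument or row to a line. drive_tool: Moves the arm, as the interface text tells. Its arguments: {"type":"object","properties":{"deltas":{"type":"string"},"hand":{"type":"number"},"squeeze":{"type":"number"}},"required":["deltas"]}

```bash
mkdir -p pics; cat > h.py <<'E'
import numpy as np, cv2
from station import *
def grab(n):
    o=observe(); im,d=snapshot(n); c=camera_info(n)
    np.savez(f'{n}.npz',im=im,d=d,K=c['camera_matrix'],T=np.array(c['world_from_camera']) if n!='wrist' else np.array(c['T_tool_cam']),p=o['position'],r=o['tcp_rot'])
    return im,d
def load(n):
    z=np.load(f'{n}.npz'); T=z['T']
    if n=='wrist':
        W=np.eye(4);W[:3,:3]=cv2.Rodrigues(np.array(z['r'],float))[0];W[:3,3]=z['p'];T=W@T
    return z['im'],z['d'],z['K'],T
def cloud(n):
    im,d,K,T=load(n); v,u=np.indices(d.shape)
    P=np.stack([(u-K[0,2])/K[0,0]*d,(v-K[1,2])/K[1,1]*d,d],-1)@T[:3,:3].T+T[:3,3]
    P[d<=0]=np.nan
    return im,P
E
python3 - <<'E'
from h import *
for n in ('scene','side'):
    im,d=grab(n); cv2.imwrite(f'pics/{n}.png',im[...,::-1]); print(camera_info(n))
print(observe(),pinch_z if not callable(pinch_z) else pinch_z())
E
```

```text
{'camera_matrix': array([[472.54985735,   0.        , 313.67694609],
       [  0.        , 472.54985735, 199.3383429 ],
       [  0.        ,   0.        ,   1.        ]]), 'world_from_camera': array([[ 9.90223640e-01,  1.23410116e-01, -6.50160403e-02,
         6.30689117e+02],
       [ 1.39449175e-01, -8.86949904e-01,  4.40311021e-01,
        -6.13985148e+02],
       [-3.32713640e-03, -4.45072815e-01, -8.95488202e-01,
         1.37774910e+03],
       [ 0.00000000e+00,  0.00000000e+00,  0.00000000e+00,
         1.00000000e+00]])}
{'camera_matrix': array([[477.56289052,   0.        , 313.89979667],
       [  0.        , 477.56289052, 195.71223633],
       [  0.        ,   0.        ,   1.        ]]), 'world_from_camera': array([[-7.93830315e-01, -3.89859279e-01,  4.66736728e-01,
        -1.82259779e+02],
       [-6.07828981e-01,  5.33156019e-01, -5.88462904e-01,
         8.70443556e+02],
       [-1.94257726e-02, -7.50835802e-01, -6.60203179e-01,
         1.17886568e+03],
       [ 0.00000000e+00,  0.00000000e+00,  0.00000000e+00,
         1.00000000e+00]])}
{'clock': 0.1, 'joint_positions': array([-0.10262198,  0.4351497 ,  0.02494174,  1.57397696, -0.01155428,
        1.13398353, -0.07512101]), 'joint_vel': array([-1.99776406e-03, -2.11959882e-03, -2.06547324e-05, -3.79042582e-03,
       -3.75917374e-04, -8.87544786e-04, -2.25170994e-04]), 'tau': array([ 3.05215610e-03, -6.71761894e+01,  1.02813520e+00, -3.16906106e+01,
        1.58212596e-02,  7.24380094e-03, -3.14591728e-05]), 'position': array([ 6.24534103e+02, -3.75048339e-02,  2.05617620e+02]), 'tcp_rot': array([-2.22085741e+00, -2.22081326e+00,  1.68619234e-03]), 'ft_force': array([ 0.16673242, -0.41593865, -0.48928685]), 'moment': array([ 0.00835194, -0.01740608,  0.02250386]), 'gripper_force': 0.0, 'finger_gap': 85.48296827964612} 18.700000000000003
```

View pics/scene.png

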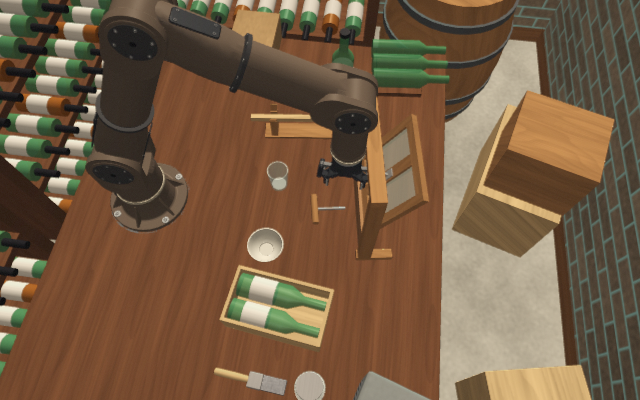

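View pics/side.png

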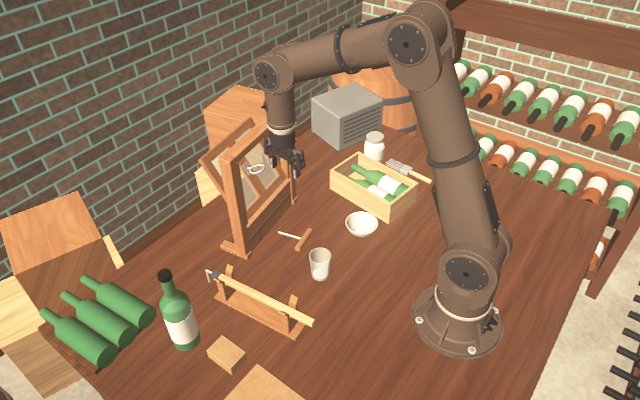

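Side view: the pole lies in its rest at the left, from the hook (210,272) to its tail (312,322). The ring is at about (256,168), with the head bar above it. The bottle is at (178,310) and the corkbox at (226,352).

```bash
python3 - <<'E'
from h import *
np.set_printoptions(precision=1,suppress=True)
for n in ('scene','side'):
    im,P=cloud(n); x,y,z=P[...,0],P[...,1],P[...,2]
    u=np.indices(z.shape)[1];v=np.indices(z.shape)[0]
    # head bar top
    m=(abs(z-400)<6)&(x>600)&(x<1000)&(abs(y)<400)
    hsv=cv2.cvtColor(im,cv2.COLOR_RGB2HSV); m&=(hsv[...,0]<20)&(hsv[...,1]>100)&(hsv[...,2]>110)
    k=cv2.connectedComponentsWithStats(m.astype(np.uint8)); 
    i=1+np.argmax(k[2][1:,4]); mm=k[1]==i
    r=cv2.minAreaRect(P[mm][:,:2].astype(np.float32)); print(n,'bar',mm.sum(),r,np.median(z[mm]),k[2][i])
    # pole
    m=(z>83)&(z<96)&(x>250)&(x<800)&(y>100)&(y<450)
    k=cv2.connectedComponentsWithStats(m.astype(np.uint8))
    for i in range(1,k[0]):
        if k[2][i,4]>40:
            Q=P[k[1]==i]; r=cv2.minAreaRect(Q[:,:2].astype(np.float32)); print(n,'pole?',k[2][i],r,Q.mean(0),np.median(Q[:,2]))
    # heights map objects
im,P=cloud('side')
for (a,b) in [(256,168),(250,166),(263,166),(256,172),(210,272),(213,278),(225,275),(312,322),(240,170),(205,160),(255,124)]:
    print((a,b),im[b,a],P[b,a])
# window surface glass/frame points robot side: fit plane
c=im[140:200,200:300]; cv2.imwrite('pics/ring.png',cv2.resize(im[120:210,190:310][...,::-1],None,fx=6,fy=6,interpolation=2))
E
```

```text
scene bar 1211 ((685.7060546875, 30.620361328125), (39.81393814086914, 305.3603820800781), 9.24789810180664) 399.00802926798417 [ 366   97   22  107 1211]
scene pole? [250 110  61  14 316] ((383.3226013183594, 307.1787109375), (49.56556701660156, 198.58407592773438), 89.36455535888672) [377.9 309.8  88. ] 87.45302667568922
scene pole? [267 162  21  10  53] ((406.39306640625, 120.99079132080078), (63.808780670166016, 32.57272720336914), 7.089512825012207) [402.3 124.   88.1] 88.24397427340273
side bar 661 ((675.9617309570312, 86.31414031982422), (42.48039245605469, 244.73809814453125), 9.400934219360352) 400.0485260934024 [219 116  49  48 661]
side pole? [233 219  28  23  85] ((651.182373046875, 156.30177307128906), (109.85218048095703, 39.17719268798828), 82.1147232055664) [653.3 166.8  89.8] 90.20464236732323
side pole? [309 250  21  16  69] ((408.4635925292969, 120.44790649414062), (39.95673751831055, 66.43474578857422), 89.20780181884766) [405.3 124.7  88.8] 88.92474437163173
side pole? [210 269 105  56 812] ((456.39776611328125, 328.587646484375), (349.7498779296875, 50.175689697265625), 9.44643783569336) [444.3 323.3  88.2] 88.06703865436975
(256, 168) [194 167 135] [740.6  10.5 210.8]
(250, 166) [161 127 102] [739.4  36.6 236. ]
(263, 166) [233 215 188] [687.1  29.4 255.4]
(256, 172) [249 254 252] [686.3  63.2 253.3]
(210, 272) [255 255 246] [633.  346.3  82.9]
(213, 278) [189 146 104] [591.  368.6 108.2]
(225, 275) [244 192 130] [582.1 332.7  92.7]
(312, 322) [252 209 141] [284.4 304.2  86.4]
(240, 170) [195 163 125] [742.4  78.2 244.8]
(205, 160) [165 111  75] [773.8 178.8 332. ]
(255, 124) [201 139  92] [1252.8 -496.3  -76.2]
```

View pics/ring.png

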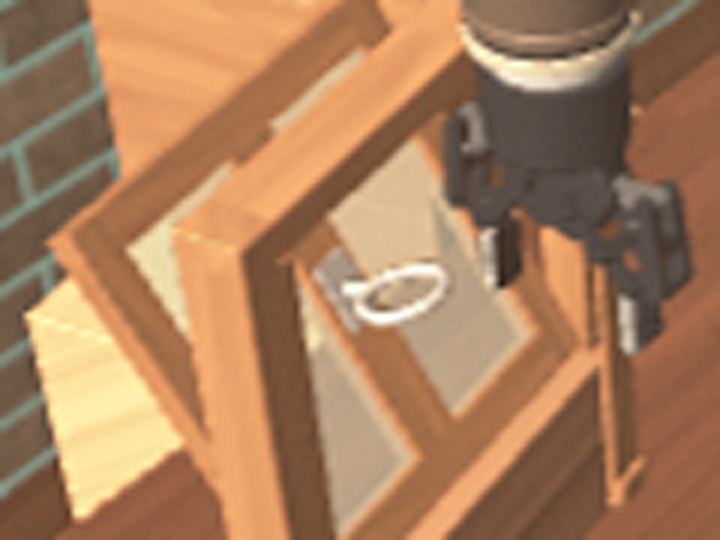

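```bash
python3 - <<'E'
from h import *
from scipy.optimize import least_squares
np.set_printoptions(precision=1,suppress=True)
print(camera_info('wrist')['T_tool_cam'])
S=np.array([683.4,43.5,0]);yaw=np.radians(9.35);ex=np.array([np.cos(yaw),np.sin(yaw),0])
def ring(a): return S+ex*(-47.6*np.cos(a)+114.6*np.sin(a))+[0,0,125+47.6*np.sin(a)+114.6*np.cos(a)]
for n in ('scene','side'):
    im,d,K,T=load(n)
    def proj(p): q=np.linalg.inv(T)@np.r_[p,1]; return (K@q[:3]/q[2])[:2]
    print(n,[(a,ring(a),proj(ring(a))) for a in (.5,.55,.6,.65)], 'S corners',proj(S+[0,0,400]))
# window plane
im,P=cloud('side'); 
L=(P-S); lx=L@ex; ly=L@np.array([-ex[1],ex[0],0]); lz=P[...,2]
for nm in ('scene','side'):
    im,P=cloud(nm);L=P-S; lx=L@ex; ly=L@np.array([-ex[1],ex[0],0]); lz=P[...,2]
    m=(lx>35)&(lx<200)&(abs(ly)<130)&(lz>150)&(lz<380)
    A=np.arctan2(lx[m],lz[m]-125); print(nm,'apparent angle',m.sum(),np.percentile(A,[10,25,50,75,90]))
# pole
for nm in ('side','scene'):
    im,P=cloud(nm);hsv=cv2.cvtColor(im,cv2.COLOR_RGB2HSV);x,y,z=[P[...,i] for i in range(3)]
    c=(456,328.); m=(z>84)&(z<92)&(abs(y-(300+(x-285)*.163))<25)&(x>260)&(x<580)
    Q=P[m][:,:2]
    for _ in range(4):
        f=np.polyfit(Q[:,0],Q[:,1],1); r=Q[:,1]-np.polyval(f,Q[:,0]); Q=Q[abs(r)<np.r_[11]] 
    print(nm,len(Q),f,np.degrees(np.arctan(f[0])),Q[:,0].min(),Q[:,0].max(),[np.polyval(f,t) for t in(300,450,550)], r.std())
im,P=cloud('side')
b=P[240:360,150:330].reshape(-1,3)
lo=(P[...,0]>200)&(P[...,0]<720)&(P[...,1]>200)&(P[...,1]<500)
H=np.full((26,30),0.)
for p in P[lo]: 
    i,j=int((p[0]-200)//20),int((p[1]-200)//10); H[i,j]=max(H[i,j],p[2])
print('rows x from 200 step20, cols y from 200 step10');
for i in range(26): print(200+20*i,' '.join('%3d'%h for h in H[i]))
E
```

```text
[[  -0.    -1.    -0.3   77. ]
 [   1.     0.    -0.    -1.3]
 [   0.    -0.3    1.  -168.3]
 [   0.     0.     0.     1. ]]
scene [(0.5, array([696.4,  45.6, 248.4]), array([372.2, 172.3])), (0.55, array([702.5,  46.6, 247.6]), array([374.4, 172.4])), (0.6, array([708.5,  47.6, 246.5]), array([376.6, 172.5])), (0.65, array([714.4,  48.6, 245. ]), array([378.7, 172.7]))] S corners [373.5 141.8]
side [(0.5, array([696.4,  45.6, 248.4]), array([257.6, 169.2])), (0.55, array([702.5,  46.6, 247.6]), array([256. , 168.9])), (0.6, array([708.5,  47.6, 246.5]), array([254.4, 168.7])), (0.65, array([714.4,  48.6, 245. ]), array([252.8, 168.5]))] S corners [256.3 129.9]
scene apparent angle 3369 [0.5 0.5 0.5 0.5 0.5]
side apparent angle 1960 [0.5 0.5 0.5 0.5 0.6]
side 565 [  0.1 269. ] 6.8526285796003785 283.1092742754158 578.7388083006873 [np.float64(305.06895036590083), np.float64(323.09512320421675), np.float64(335.112571763094)] 5.612622655198821
scene 220 [  0.1 270.5] 6.014068744951517 283.88168317049946 482.5333740106614 [np.float64(302.1339552587905), np.float64(317.9368302768195), np
[... 2617 characters left out ...]
   0   0  85  94  94  92  16  14   4   5   3   5   4   4   4   1   0   0   0   0
620 395   4   7   9   4   3   4   4   0   0   0   0   0  89  90  90   4   5   5   4   7   5   6   4   0   0   0   0   0   0
640 402   3   6   6   6   4   0   0   3   0   0   0   2   3  86  84   4   4   5   3   5   7   4   7   0   0   0   0   0   0
660 401  15   4   3   6   4   4   7   6   0   0   0   4   3   4   4   4   6   6   6   4   5   2   0   0   0   0   0   0   0
680 100  22   8   5   4   3   5   6   5   1   2   5   1   3   6   3   3   5   4   6   6   3   0   0   0   0   0   0   0   0
700  23  23   5   3   5   4   6   5   6   3   4   2   1   5   4   5   6   5   4   6   4   0   0   0   0   0   0   0   0   3
```

{"api": "drive_tool", "payload": {
  "deltas": "-14.4 32.5 0 0 0 9.6; -14.4 32.5 0 0 0 9.6; -14.4 32.5 0 0 0 9.6; -14.4 32.5 0 0 0 9.6; -14.4 32.5 0 0 0 9.6",
  "hand": -1,
  "squeeze": 110
}}

```text
clock: 0.72
position: [552.2, 163.3, 206.0]
tcp_rot: [-1.118, -2.936, 0.001]
ft_force: [0.5, -0.1, 0.5]
finger_gap: 85.5
gripper_force: 0.0
```

{"api": "drive_tool", "payload": {
  "deltas": "-14.4 32.5 0 0 0 9.7; -14.4 32.5 0 0 0 9.7; -14.4 32.5 0 0 0 9.7; -14.4 32.5 0 0 0 9.7; -14.4 32.5 0 0 0 9.7"
}}

```text
clock: 1.35
position: [480.3, 325.7, 206.0]
tcp_rot: [0.187, -3.136, 0.001]
ft_force: [0.4, 0.4, -0.8]
finger_gap: 85.2
gripper_force: 0.0
```

```bash
python3 - <<'E'
from h import *
from scipy.spatial.transform import Rotation as R
np.set_printoptions(precision=2,suppress=True)
for n in ('wrist','scene','side'): grab(n)
o=observe();print(o['clock'],o['position'],o['tcp_rot'],o['joint_positions']);print(R.from_rotvec(o['tcp_rot']).as_matrix())
im,_,_,_=load('wrist'); cv2.imwrite('pics/w1.png',im[...,::-1])
im,P=cloud('wrist')
m=(abs(P[...,2]-88)<5)&(P[...,1]>270)&(P[...,1]<380)&(P[...,0]>300)&(P[...,0]<600)
for X in range(380,580,15):
    s=m&(abs(P[...,0]-X)<4); 
    if s.sum()>20: y=P[s][:,1]; print(X,s.sum(),np.percentile(y,[2,98]),np.percentile(y,[2,98]).mean(),np.median(P[s][:,2]))
S=np.array([683.4,43.5,0]);
for nm in ('scene','side'):
    im,P=cloud(nm);x,y,z=[P[...,i] for i in range(3)]
    m=(abs(z-400)<6)&(x>600)&(x<780)&(abs(y)<240)
    k=cv2.connectedComponentsWithStats(m.astype(np.uint8)); mm=k[1]==1+np.argmax(k[2][1:,4])
    print(nm,'bar',cv2.minAreaRect(P[mm][:,:2].astype(np.float32)),np.median(z[mm]))
    yaw=np.radians(9.35);ex=np.array([np.cos(yaw),np.sin(yaw),0]);ey=np.array([-ex[1],ex[0],0])
    L=P-S;lx=L@ex;ly=L@ey
    m=(lx>35)&(lx<200)&(abs(ly)<120)&(z>170)&(z<400)
    Q=np.c_[lx[m],z[m]]
    for _ in range(5):
        f=np.polyfit(Q[:,1],Q[:,0],1); r=Q[:,0]-np.polyval(f,Q[:,1]); Q=Q[abs(r)<6]
    print('angle',np.arctan(f[0]),len(Q),'x at z125',np.polyval(f,125))
    g=cv2.cvtColor(im,cv2.COLOR_RGB2HSV)
    r=(np.hypot(x-702,y-46)<50)&(z>222)&(z<275)
    print('ring',r.sum(),P[r].mean(0) if r.any() else 0,np.percentile(P[r],[5,95],axis=0))
im=load('side')[0];im2=load('scene')[0]
cv2.imwrite('pics/c.png',np.hstack([cv2.resize(im[140:200,220:300][...,::-1],None,fx=5,fy=5,interpolation=2),cv2.resize(im2[140:200,340:420][...,::-1],None,fx=5,fy=5,interpolation=2)]))
E
```

```text
1.5 [479.52 326.86 205.98] [ 0.18 -3.14 -0.  ] [-0.37  0.4  -0.44  1.66  0.19  1.12  0.83]
[[-0.99 -0.12 -0.  ]
 [-0.12  0.99  0.  ]
 [ 0.    0.   -1.  ]]
380 220 [303.4  320.28] 311.84010761856376 88.42941443535764
395 208 [304.96 322.22] 313.5911280521818 88.31691945979742
410 203 [306.61 324.14] 315.37679528737874 88.50586649388833
425 186 [309.13 326.09] 317.6093980932384 88.37987610816006
440 182 [310.73 327.97] 319.3486461901574 88.48950999953422
455 172 [312.37 329.85] 321.1072467651835 88.3623541099438
470 166 [314.07 331.75] 322.9127888609962 88.51679720001704
485 165 [315.64 333.67] 324.65820934132773 88.3868462047098
500 148 [318.26 335.18] 326.72080700017847 88.43916855632204
515 143 [319.94 336.67] 328.3057461001439 88.36461532825376
530 138 [321.53 338.54] 330.0337880424065 88.38713614211613
545 129 [323.18 340.22] 331.700397774051 88.44118439664561
560 127 [324.9 342.3] 333.60020047244143 88.3699232169451
575 177 [311.1  344.19] 327.6451931017975 88.52184616544452
scene bar ((683.6083984375, 40.43064880371094), (40.718162536621094, 331.6716003417969), 9.28648567199707) 399.0022959989483
angle 0.48987588746226085 2350 x at z125 5.318509567494594
ring 129 [735.47  48.27 242.18] [[678.51  29.8  224.84]
 [749.6   76.59 257.47]]Traceback (most recent call last):
  File "<stdin>", line 16, in <module>
    return _wrapfunc(a, 'argmax', axis=axis, out=out, **kwds)
    return bound(*args, **kwds)
ValueError: attempt to get argmax of an empty sequence
```

View pics/w1.png

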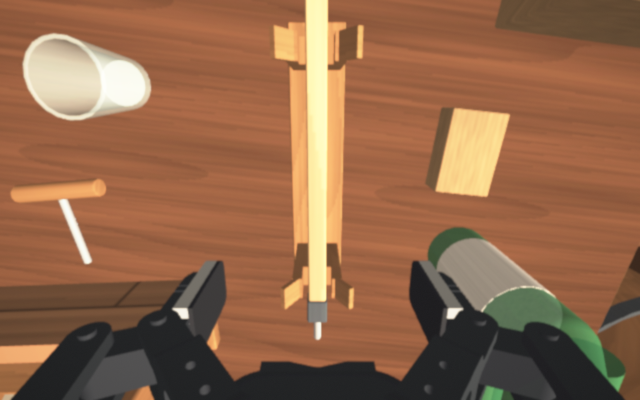

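The wrist view shows the pole centred between the open fingers, with the ferrule at (317,312) and the hook at (318,332). Next I refine the ring position.

```bash
python3 - <<'E'
from h import *
np.set_printoptions(precision=1,suppress=True)
im=load('side')[0];im2=load('scene')[0]
cv2.imwrite('pics/c.png',np.hstack([cv2.resize(im[140:200,220:290][...,::-1],None,fx=5.5,fy=5.5,interpolation=2),cv2.resize(im2[140:200,340:410][...,::-1],None,fx=5.5,fy=5.5,interpolation=2)]))
S=np.array([683.5,41.5,0]);yaw=np.radians(9.3);ex=np.array([np.cos(yaw),np.sin(yaw),0]);ey=np.array([-ex[1],ex[0],0])
for nm in ('scene','side'):
    im,P=cloud(nm);L=P-S;lx=L@ex;ly=L@ey;z=P[...,2]
    m=(abs(ly)<130)&(abs(ly)>112)&(z>150)&(z<420)&(lx>15)&(lx<200)   # frame stiles
    Q=np.c_[lx[m],z[m]]
    for _ in range(6):
        f=np.polyfit(Q[:,1],Q[:,0],1); r=Q[:,0]-np.polyval(f,Q[:,1]); Q=Q[abs(r)<5]
    print(nm,'stile angle',np.arctan(f[0]),len(Q),'x at z125',np.polyval(f,125))
    m=(abs(z-400)<6)&(abs(lx)<35)&(abs(ly)<180); k=cv2.minAreaRect(P[m][:,:2].astype(np.float32)); print(m.sum(),k)
    r=(abs(ly)<35)&(z>225)&(z<270)&(lx<50)&(lx>-20)
    v,u=np.nonzero(r); print('ring px',len(u),u.min(),u.max(),v.min(),v.max(),'local',np.percentile(lx[r],[3,50,97]),np.percentile(ly[r],[3,50,97]),np.percentile(z[r],[3,50,97]))
E
```

```text
scene stile angle 0.3878827668106412 139 x at z125 19.099382036918232
1857 ((683.6083984375, 40.43064880371094), (40.718162536621094, 331.6716003417969), 9.28648567199707)
ring px 18 365 385 168 177 local [-7.5 -4.6 49.6] [-11.8  -0.7  10.4] [236.5 254.3 258.9]
side stile angle 0.5706508941962022 90 x at z125 -11.801232297573549
0 ((0.0, 0.0), (0.0, 0.0), 0.0)
ring px 66 251 264 164 173 local [-6.9 12.8 39.3] [-21.8  -1.2  26.2] [238.  250.9 259.3]
```

View pics/c.png

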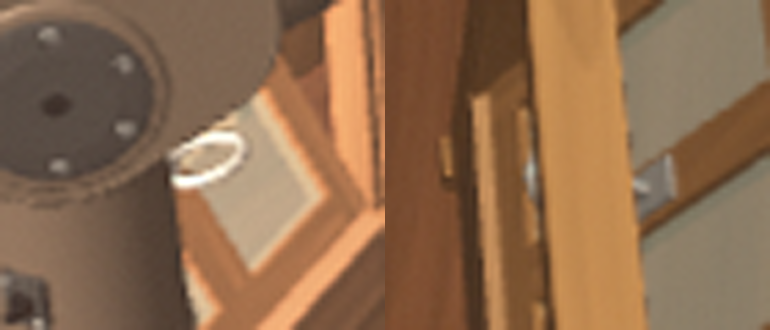

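{"api": "drive_tool", "payload": {
  "deltas": "1 -1.5 -25 0 0 0.3; 0 -0.5 -30 0 0 0; 0 0 -30 0 0 0; 0 0 -30 0 0 0; 0 0 -28 0 0 0"
}}

```text
clock: 2.12
position: [482.7, 321.2, 62.0]
tcp_rot: [0.181, -3.136, 0.002]
ft_force: [0.7, -0.8, -0.2]
finger_gap: 85.6
gripper_force: 0.0
```

The side crop shows the ring centred near pixel (257.7,169), so the flap is at about 0.53 rad. The ring centre works out at about (700,45,248). I'm gripping the pole now.

{"api": "drive_tool", "payload": {
  "deltas": "0 3 -1 0 0 0; 0 0 0 0 0 0; 0 0 0 0 0 0; 0 0 0 0 0 0; 0 0 0 0 0 0"
}}

```text
clock: 2.75
position: [482.3, 326.1, 62.8]
tcp_rot: [-0.186, 3.135, 0.001]
ft_force: [0.4, 0.6, -0.1]
finger_gap: 85.4
gripper_force: 0.0
```

{"api": "drive_tool", "payload": {
  "deltas": "0 0 0 0 0 0; 0 0 0 0 0 0; 0 0 0 0 0 0; 0 0 0 0 0 0; 0 0 0 0 0 0",
  "hand": 1,
  "squeeze": 110
}}

```text
clock: 3.38
position: [483.2, 324.9, 64.6]
tcp_rot: [-0.184, 3.134, -0.003]
ft_force: [-2.9, -11.6, 26.0]
finger_gap: 1.5
gripper_force: 54.5
```

{"api": "drive_tool", "payload": {
  "deltas": "0 0 0 0 0 0; 0 0 0 0 0 0; 0 0 0 0 0 0; 0 0 0 0 0 0; 0 0 5 0 0 0"
}}

```text
clock: 4.0
position: [483.0, 324.6, 68.0]
tcp_rot: [-0.184, 3.135, -0.002]
ft_force: [0.2, -0.7, -0.0]
finger_gap: 0.1
gripper_force: 0.0
```

```bash
python3 - <<'E'
from h import *
for n in ('wrist','side'): grab(n)
a=load('wrist')[0];b=load('side')[0]
cv2.imwrite('pics/g.png',np.vstack([cv2.resize(a,(480,300)),cv2.resize(b[230:350,160:352],(480,300))])[...,::-1])
im,P=cloud('wrist')
m=(P[...,2]>60)&(P[...,2]<130)&(P[...,1]>270)&(P[...,1]<380)
for X in range(280,600,20):
    s=m&(abs(P[...,0]-X)<4)
    if s.sum()>20: print(X,s.sum(),np.percentile(P[s][:,1],[3,50,97]),np.percentile(P[s][:,2],[3,50,97]))
E
```

```text
360 159 [295.16068067 322.40781837 324.77510239] [69.17862432 70.73784381 82.41829646]
380 898 [305.82273149 314.24071836 322.73722642] [86.86666452 88.55988023 89.921135  ]
400 785 [308.34948841 316.75118887 325.23244905] [87.15568424 88.58393976 89.95322732]
420 694 [310.90036548 319.28662881 327.76060754] [87.09553955 88.54958322 89.81867342]
440 615 [313.24536152 321.69558786 330.14099371] [87.17474731 88.54020745 89.61469297]
460 537 [315.59777979 324.01657258 332.59192219] [87.11828309 88.5238008  89.59098699]
480 134 [309.41679261 312.49234901 334.64754281] [ 87.84611777 106.63802803 124.51162052]
540 124 [327.61023071 330.51375905 333.66517813] [87.63796701 88.64843471 89.5219886 ]
```

View pics/g.png

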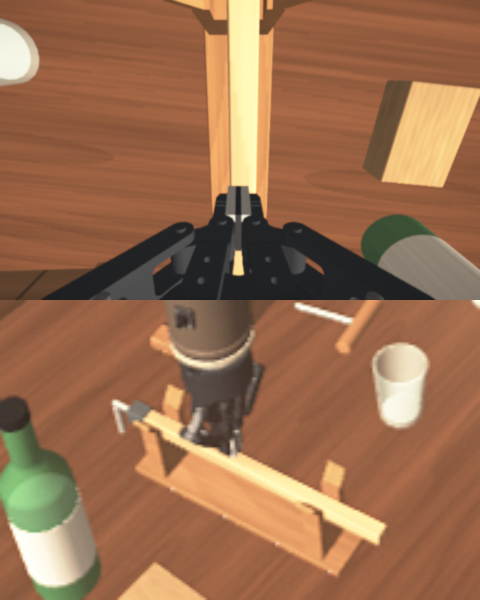

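```bash
python3 - <<'E'
from h import *
np.set_printoptions(precision=0,suppress=True)
print(observe()['position'],observe()['finger_gap'])
for n in('wrist','side'):
    im,P=cloud(n); hsv=cv2.cvtColor(im,cv2.COLOR_RGB2HSV)
    m=(abs(P[...,0]-483)<25)&(abs(P[...,1]-325)<60)&(P[...,2]>50)&(P[...,2]<200)&((hsv[...,1]<70)|(hsv[...,2]<90))
    Q=P[m]
    for a in range(280,375,6):
        q=Q[abs(Q[:,1]-a)<3]
        if len(q): print(n,a,len(q),q[:,2].min(),np.percentile(q[:,2],[5,50,95]))
a=load('wrist')[0];b=load('side')[0]
cv2.imwrite('pics/g2.png',np.hstack([cv2.resize(a[220:400,240:400],(400,450)),cv2.resize(b[250:330,210:281],(400,450),interpolation=2)])[...,::-1])
E
```

```text
[482. 326.  68.] 0.0551679497378799
wrist 280 1872 151.46904271971965 [158. 171. 179.]
wrist 286 2343 144.41773587042513 [151. 166. 171.]
wrist 292 2197 139.09871215947305 [145. 157. 164.]
wrist 298 1743 137.8698663018725 [143. 151. 177.]
wrist 304 1500 134.35521549131022 [139. 170. 184.]
wrist 310 2649 101.52540082755218 [118. 169. 183.]
wrist 316 2841 98.88852917842829 [111. 164. 181.]
wrist 322 2221 98.99047643618653 [108. 141. 178.]
wrist 328 3519 87.98720302759915 [114. 164. 182.]
wrist 334 2875 86.6890065492662 [104. 167. 183.]
wrist 340 971 134.42018207521625 [138. 172. 184.]
wrist 346 1413 135.7891586486561 [142. 150. 178.]
wrist 352 1747 138.2682177038132 [145. 153. 161.]
wrist 358 2936 143.14140569143066 [149. 163. 169.]
wrist 364 2223 149.46855627628494 [157. 171. 178.]
wrist 370 1281 158.9585885405911 [164. 173. 179.]
side 280 12 159.2183993081485 [162. 174. 183.]
side 286 11 147.20519691869117 [150. 168. 175.]
side 292 17 142.7617939727361 [145. 161. 172.]
side 298 6 141.05977812166384 [142. 154. 160.]
side 304 6 140.85865084594047 [141. 150. 154.]
side 310 15 143.39358697182138 [146. 173. 191.]
side 316 26 128.96881246215253 [133. 172. 194.]
side 322 34 98.22002222654692 [106. 146. 182.]
side 328 22 93.60222854049312 [101. 126. 187.]
side 334 43 86.33443638067797 [ 88. 125. 192.]
side 340 66 87.4429409929403 [112. 156. 198.]
side 346 20 144.54713164923442 [147. 183. 196.]
side 352 19 143.4173750486957 [144. 155. 193.]
side 358 11 147.0753985813385 [150. 160. 195.]
side 364 21 153.19011768889482 [156. 176. 200.]
side 370 24 167.9431789459146 [169. 185. 198.]
```

View pics/g2.png

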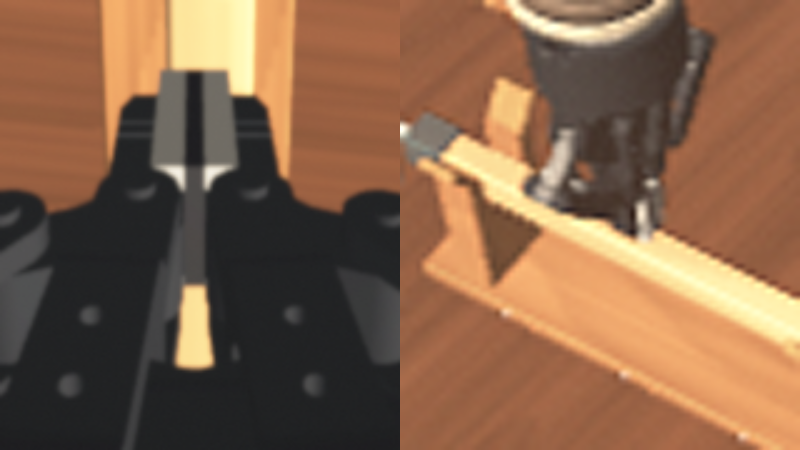

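The fingers closed on top of the pole, so the shut tips are about 22 mm higher than the TCP reading implied. The pole shifted only 2 mm sideways. I'll reopen and go about 22 mm deeper.

{"api": "drive_tool", "payload": {
  "deltas": "0 0 20 0 0 0; 0 0 0 0 0 0; 0 0 0 0 0 0; 0 0 0 0 0 0; 0 0 0 0 0 0",
  "hand": -1
}}

```text
clock: 4.72
position: [481.7, 325.8, 86.8]
tcp_rot: [0.186, -3.135, 0.001]
ft_force: [0.0, 0.3, 1.0]
finger_gap: 85.0
gripper_force: 0.0
```

{"api": "drive_tool", "payload": {
  "deltas": "0 0 0 0 0 0; 0 0 -15 0 0 0; 0 0 -15 0 0 0; 0 0 -15 0 0 0; 0 0 0 0 0 0"
}}

```text
clock: 5.35
position: [481.0, 325.2, 40.5]
tcp_rot: [0.186, -3.133, 0.003]
ft_force: [-0.7, -0.3, -0.3]
finger_gap: 85.4
gripper_force: 0.0
```

```bash
python3 - <<'E'
from h import *
np.set_printoptions(precision=0,suppress=True)
print(observe()['position'],observe()['finger_gap'])
for n in('wrist','side'): grab(n)
for n in('wrist','side'):
    im,P=cloud(n); hsv=cv2.cvtColor(im,cv2.COLOR_RGB2HSV)
    m=(abs(P[...,0]-483)<25)&(abs(P[...,1]-325)<65)&(P[...,2]>20)&(P[...,2]<200)&((hsv[...,1]<70)|(hsv[...,2]<90))
    Q=P[m]
    for a in range(265,390,8):
        q=Q[abs(Q[:,1]-a)<4]
        if len(q): print(n,a,len(q),q[:,2].min(),np.percentile(q[:,2],[5,50]))
E
```

```text
[481. 325.  40.] 85.3929936829417
wrist 265 3318 88.7555305402338 [123. 134.]
wrist 273 2314 82.87860496977744 [ 93. 129.]
wrist 281 3337 79.9601808497633 [ 86. 112.]
wrist 289 1759 129.77551681919505 [138. 147.]
wrist 297 1500 139.95828964880468 [144. 151.]
wrist 305 1008 139.23708140240888 [143. 150.]
wrist 313 1222 137.763212811663 [140. 146.]
wrist 321 1087 139.12666413382084 [141. 147.]
wrist 329 1236 86.563718051101 [ 89. 146.]
wrist 337 1295 87.05148720052517 [139. 147.]
wrist 345 1314 142.73237929093403 [145. 152.]
wrist 353 1835 134.63712717931082 [139. 148.]
wrist 361 1050 84.90509756455864 [128. 144.]
wrist 369 3799 78.3920579077703 [ 85. 111.]
wrist 377 1829 85.76712503980148 [ 96. 131.]
wrist 385 4299 121.21608794249846 [126. 135.]
side 265 57 106.53422316236697 [128. 154.]
side 273 29 94.80786349601226 [102. 167.]
side 281 51 83.96931480192939 [ 87. 107.]
side 289 9 102.17462570072598 [103. 143.]
side 297 8 144.32335709731979 [145. 153.]
side 305 6 148.84983680757796 [149. 154.]
side 313 9 142.31945534366673 [143. 152.]
side 321 7 141.75589188838057 [143. 152.]
side 329 5 82.4037112881058 [ 83. 141.]
side 337 18 84.09227889456452 [ 86. 164.]
side 345 23 151.41064326589253 [154. 169.]
side 353 32 144.92884676704125 [147. 164.]
side 361 61 128.6567220542213 [143. 179.]
side 369 42 84.83253933836636 [ 93. 147.]
side 377 44 81.80622775296752 [ 88. 119.]
side 385 41 95.00192576588915 [ 98. 161.]
```

Measured: the finger ends sit about 25 mm behind the reported TCP. I'm going 6 mm deeper and closing.

{"api": "drive_tool", "payload": {
  "deltas": "1 0 -6 0 0 0; 0 0 0 0 0 0; 0 0 0 0 0 0; 0 0 0 0 0 0; 0 0 0 0 0 0"
}}

```text
clock: 6.08
position: [483.1, 326.0, 36.4]
tcp_rot: [-0.186, 3.136, 0.0]
ft_force: [0.3, -0.3, -0.4]
finger_gap: 85.7
gripper_force: 0.0
```

{"api": "drive_tool", "payload": {
  "deltas": "0 0 0 0 0 0; 0 0 0 0 0 0; 0 0 0 0 0 0; 0 0 0 0 0 0; 0 0 0 0 0 0",
  "hand": 1,
  "squeeze": 110
}}

```text
clock: 6.7
position: [483.1, 326.2, 36.7]
tcp_rot: [-0.186, 3.136, 0.001]
ft_force: [-0.7, -1.0, 5.3]
finger_gap: 16.3
gripper_force: 108.0
```

{"api": "drive_tool", "payload": {
  "deltas": "0 0 0 0 0 0; 0 0 0 0 0 0; 0 0 10 0 0 0; 0 0 15 0 0 0; 0 0 20 0 0 0"
}}

```text
clock: 7.32
position: [482.8, 325.7, 82.2]
tcp_rot: [0.186, -3.135, 0.0]
ft_force: [0.1, 1.0, -2.3]
finger_gap: 16.4
gripper_force: 107.4
```

{"api": "drive_tool", "payload": {
  "deltas": "0 0 40 0 0 0; 0 0 40 0 0 0; -10 0 40 0 0 0.8; -15 0 40 0 0 0.8; -20 0 40 0 0 0.8"
}}

```text
clock: 7.95
position: [437.4, 325.7, 283.4]
tcp_rot: [-0.252, 3.131, 0.0]
ft_force: [0.9, 0.2, -1.8]
finger_gap: 16.2
gripper_force: 107.4
```

{"api": "drive_tool", "payload": {
  "deltas": "0 -40 0 0 0 0; 0 -50 0 0 0 0; 0 -50 0 0 0 0; 0 -50 0 0 0 0; 0 -50 0 0 0 0"
}}

```text
clock: 8.57
position: [437.5, 84.5, 282.2]
tcp_rot: [-0.252, 3.13, 0.0]
ft_force: [0.6, -0.3, -2.3]
finger_gap: 15.9
gripper_force: 107.7
```

{"api": "drive_tool", "payload": {
  "deltas": "0 -40 0 0 0 0; 5 -30 0 0 0 0; 5 -10 0 0 0 0; 0 0 0 0 0 0; 0 0 0 0 0 0"
}}

```text
clock: 9.2
position: [447.8, 7.5, 281.5]
tcp_rot: [0.255, -3.131, -0.001]
ft_force: [0.5, 1.1, -1.2]
finger_gap: 15.9
gripper_force: 107.7
```

```bash
python3 - <<'E'
from h import *
np.set_printoptions(precision=1,suppress=True)
o=observe();print(o['clock'],o['position'],o['tcp_rot'],o['finger_gap'])
for n in('scene','side'): grab(n)
a=load('scene')[0];b=load('side')[0]
cv2.imwrite('pics/s3.png',np.hstack([cv2.resize(b[110:260,200:340],(392,420),interpolation=2),cv2.resize(a[110:260,280:420],(392,420),interpolation=2)])[...,::-1])
for n in('scene','side'):
    im,P=cloud(n)
    L=P-[451,6,0];t=np.radians(9.3);ex=np.array([np.cos(t),np.sin(t),0]);ey=np.array([-ex[1],ex[0],0])
    lx=L@ex;ly=L@ey;z=P[...,2]
    for A in list(range(-200,-20,30))+list(range(40,190,10)):
        s=(abs(lx-A)<5)&(abs(ly)<30)&(z>250)&(z<370)
        if s.sum()>3: print(n,A,s.sum(),np.percentile(ly[s],[5,50,95]),np.percentile(z[s],[3,50,97]))
E
```

```text
9.2 [447.8   7.5 281.5] [ 0.3 -3.1 -0. ] 15.86984240919595
scene -200 34 [-8.1 -4.   7.3] [318.1 330.8 335.8]
scene -170 33 [-8.2 -4.   6.5] [319.8 331.1 335.7]
scene -140 35 [-7.9 -1.6  9.4] [318.1 331.1 335. ]
scene -110 35 [-8.2 -1.8  8.3] [316.9 330.9 335.9]
scene -80 36 [-8.9 -3.8  8.2] [314.7 331.1 336.2]
scene -50 31 [-8.  -3.2  7.3] [320.6 331.5 334.9]
scene 40 35 [-7.9 -3.1  8.2] [316.3 330.5 333.4]
scene 50 30 [-7.4 -4.4  6.2] [315.1 331.4 335.3]
scene 60 34 [-8.4 -3.   7.9] [315.5 331.1 334.9]
scene 70 33 [-7.8 -2.6  7.6] [319.3 330.2 334.5]
scene 80 34 [-7.3 -3.2  9.6] [318.7 331.1 334.2]
scene 90 36 [-7.3 -2.  10.4] [318.7 330.4 334.7]
scene 100 36 [-6.8 -2.8 10.9] [319.5 331.1 334.4]
scene 110 35 [-7.8 -2.   9.5] [318.2 330.6 334. ]
scene 120 37 [-9.  -3.7 11. ] [313.7 331.8 336.5]
scene 130 41 [-9.2 -2.7 12.3] [315.9 331.  335.3]
scene 140 27 [-8.3 -1.8  8.5] [315.7 331.5 336.9]
scene 150 12 [-3.3  0.9  4.3] [323.8 325.2 327.2]
scene 160 27 [-2.4  0.5  2.7] [272.8 316.5 327.6]
scene 170 16 [-3.  -0.7  1.6] [279.6 303.9 327.9]
side -200 35 [-3.   8.6 13.9] [317.7 330.5 
[... 227 characters left out ...]
5 15. ] [318.3 330.5 335.3]
side 40 21 [ 4.4 11.7 14.9] [317.5 330.1 334.1]
side 50 28 [-2.4  9.9 14.1] [318.3 331.  334.5]
side 60 26 [-2.8  8.9 12.4] [317.1 330.6 335.3]
side 70 22 [-3.8  8.9 12.3] [315.3 331.  334.6]
side 80 30 [-4.2  9.2 13.8] [315.5 330.8 335.8]
side 90 21 [-1.  10.  13.9] [319.7 331.1 335.4]
side 100 25 [-1.5  8.5 12.7] [320.1 330.4 334.7]
side 110 26 [-1.5  9.4 14.8] [317.4 330.7 336.1]
side 120 31 [-2.6  9.9 14.9] [316.6 329.5 337.1]
side 130 30 [-6.5 10.6 15.6] [315.8 331.7 335.9]
side 140 17 [-6.3  9.8 15.2] [319.7 332.7 337.2]
side 150 8 [ 0.7  4.2 10.3] [321.9 326.7 329.5]
side 160 27 [0.1 5.2 9.3] [280.7 313.  329.1]
side 170 19 [0.3 4.7 8.3] [268.3 299.1 325.2]
```

View pics/s3.png

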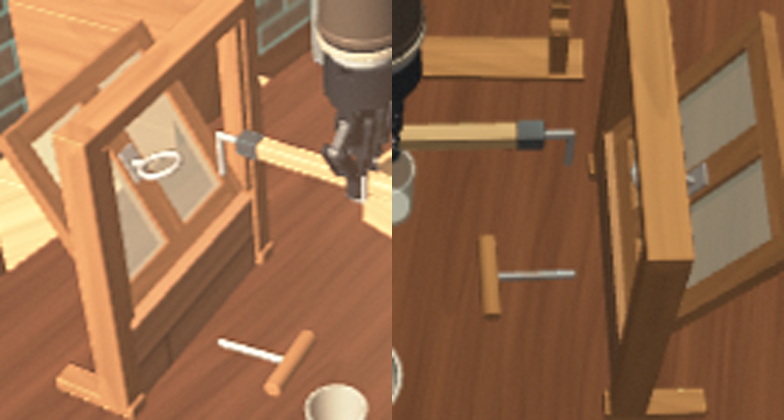

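The pole is level at centre height 322, and the prong clears the ring's rim by about 8 mm. I'm advancing through the opening.

{"api": "drive_tool", "payload": {
  "deltas": "15 2 0 0 0 0; 20 2 0 0 0 0; 20 2 0 0 0 0; 20 2 0 0 0 0; 10.5 1.3 0 0 0 0"
}}

```text
clock: 9.93
position: [534.9, 15.9, 280.9]
tcp_rot: [0.253, -3.131, -0.001]
ft_force: [0.9, 0.4, -2.3]
finger_gap: 16.0
gripper_force: 107.7
```

{"api": "drive_tool", "payload": {
  "deltas": "0 0 0 0 0 0; 0 0 0 0 0 0; 0 0 0 0 0 0; 0 0 0 0 0 0; 0 0 0 0 0 0"
}}

```text
clock: 10.55
position: [533.4, 15.2, 281.5]
tcp_rot: [-0.252, 3.131, -0.0]
ft_force: [-0.6, -0.0, -3.7]
finger_gap: 16.2
gripper_force: 107.7
```

```bash
python3 - <<'E'
from h import *
o=observe();print(o['clock'],o['position'],o['ft_force'])
for n in('scene','side'): grab(n)
a=load('scene')[0];b=load('side')[0]
cv2.imwrite('pics/s4.png',np.hstack([cv2.resize(b[130:200,220:290],(392,392),interpolation=2),cv2.resize(a[130:200,340:410],(392,392),interpolation=2)])[...,::-1])
E
```

```text
10.55 [533.40223487  15.21556942 281.478788  ] [-0.58025967 -0.03595992 -3.71005167]
```

View pics/s4.png

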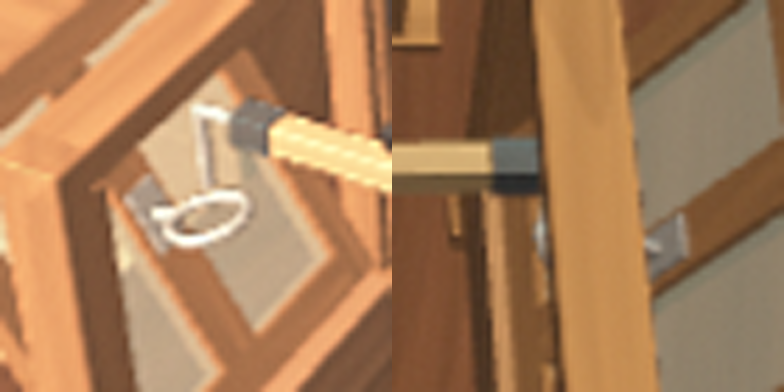

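The side crop shows the prong tip at about (207,188), just above the ring centre at (205,218). It projects onto the ring centre after going down, so I'm descending.

{"api": "drive_tool", "payload": {
  "deltas": "0 0 -8 0 0 0; 0 0 -8 0 0 0; 0 0 -8 0 0 0; 0 0 -8 0 0 0; 0 0 -6 0 0 0"
}}

```text
clock: 11.28
position: [533.4, 15.2, 242.6]
tcp_rot: [0.252, -3.131, -0.0]
ft_force: [-0.8, 0.6, -3.8]
finger_gap: 16.2
gripper_force: 107.7
```

{"api": "drive_tool", "payload": {
  "deltas": "0 0 0 0 0 0; 0 0 0 0 0 0; 0 0 0 0 0 0; 0 0 0 0 0 0; 0 0 0 0 0 0"
}}

```text
clock: 11.9
position: [533.6, 15.3, 243.4]
tcp_rot: [-0.252, 3.131, -0.0]
ft_force: [-0.8, 0.7, -3.2]
finger_gap: 16.3
gripper_force: 107.7
```

{"api": "drive_tool", "payload": {
  "deltas": "-6 -1 0 0 0 0; -8 -1.3 0 0 0 0; -8 -1.3 0 0 0 0; -8 -1.3 0 0 0 0; -8 -1.3 0 0 0 0"
}}

```text
clock: 12.52
position: [495.0, 9.1, 243.3]
tcp_rot: [-0.252, 3.131, 0.0]
ft_force: [3.7, 0.9, -5.1]
finger_gap: 16.1
gripper_force: 107.4
```

{"api": "drive_tool", "payload": {
  "deltas": "-7 -1.2 -1 0 0 0; -7 -1.1 -1 0 0 0; -7 -1.1 -2 0 0 0; -7 -1.1 -2 0 0 0; -5 -0.8 -2 0 0 0"
}}

```text
clock: 13.15
position: [462.1, 3.7, 235.3]
tcp_rot: [-0.252, 3.131, -0.0]
ft_force: [4.6, 0.6, -4.1]
finger_gap: 16.1
gripper_force: 107.5
```

```bash
cat > w.py <<'E'
from h import *
np.set_printoptions(precision=1,suppress=True)
o=observe();print(o['clock'],o['position'],o['ft_force'])
for n in('scene','side'): grab(n)
S=np.array([683.5,42,0]);yaw=np.radians(9.3);ex=np.array([np.cos(yaw),np.sin(yaw),0]);ey=np.array([-ex[1],ex[0],0])
for n in('scene','side'):
    im,P=cloud(n);L=P-S;lx=L@ex;ly=L@ey;z=P[...,2]
    # upper window edge vs height
    m=(abs(ly)<128)&(z>150)&(z<390)&(lx>-15)&(lx<190)
    for a in (200,240,280,320,345,360,380):
        s=m&(abs(z-a)<8)
        if s.sum()>3: print(n,a,s.sum(),np.percentile(lx[s],[10,50,90]))
E
python3 w.py
```

```text
13.15 [462.1   3.7 235.3] [ 4.6  0.6 -4.1]
scene 200 68 [-5.1  1.5  2.8]
scene 240 24 [-13.3  -3.2  -1.6]
side 200 163 [-5.5  1.7  4.7]
side 240 204 [-4.2  3.8  6.8]
side 280 206 [-1.6  6.2  9.2]
side 320 206 [ 1.8  8.3 10.9]
side 345 127 [-0.4  3.6  6.8]
side 360 10 [-14.7 -12.3   0.8]
```

Nearly shut, at about 0.055 rad. I'm pulling a little further until the stop.

{"api": "drive_tool", "payload": {
  "deltas": "-3 -0.5 0 0 0 0; -3 -0.5 0 0 0 0; -2 -0.3 0 0 0 0; 0 0 0 0 0 0; 0 0 0 0 0 0"
}}

```text
clock: 13.88
position: [455.9, 2.8, 235.6]
tcp_rot: [-0.252, 3.129, 0.001]
ft_force: [9.0, 3.1, -7.8]
finger_gap: 16.2
gripper_force: 107.4
```

```bash
python3 w.py
```

```text
13.875 [455.9   2.8 235.6] [ 9.   3.1 -7.8]
scene 200 50 [-9.4 -3.4 -1.9]
scene 240 70 [-11.8  -3.6  -1.8]
scene 280 22 [-12.8  -9.   -7.7]
side 200 164 [-9.3 -2.2  0.8]
side 240 188 [-9.8 -1.2  1.2]
side 280 201 [-9.2 -2.4  0.4]
side 320 211 [-9.1 -1.7  0.5]
side 345 138 [-9.8 -7.4 -5.4]
side 360 179 [-10.5  -8.3  -6.3]
```

The window is upright and on its stop. I'm slackening the hook to mid-ring, then lifting it out.

{"api": "drive_tool", "payload": {
  "deltas": "4 0.6 0 0 0 0; 5 0.8 0 0 0 0; 4 0.7 0 0 0 0; 3 0.5 0 0 0 0; 0 0 0 0 0 0"
}}

```text
clock: 14.6
position: [470.6, 5.1, 235.2]
tcp_rot: [0.252, -3.131, -0.0]
ft_force: [-0.3, -0.1, -2.5]
finger_gap: 16.0
gripper_force: 108.1
```

{"api": "drive_tool", "payload": {
  "deltas": "0 0 8 0 0 0; 0 0 15 0 0 0; 0 0 15 0 0 0; 0 0 15 0 0 0; 0 0 15 0 0 0"
}}

```text
clock: 15.22
position: [470.6, 5.1, 304.7]
tcp_rot: [-0.252, 3.131, 0.0]
ft_force: [-0.1, 0.3, -2.2]
finger_gap: 16.3
gripper_force: 108.1
```

```bash
python3 w.py
```

```text
15.225 [470.6   5.1 304.7] [-0.1  0.3 -2.2]
scene 200 52 [-9.2 -3.7 -1.9]
scene 240 72 [-11.5  -2.7  -1.9]
scene 280 24 [-12.4  -9.1  -8. ]
side 200 160 [-8.7 -1.5  1.2]
side 240 157 [-8.8 -1.2  1. ]
side 280 185 [-9.  -2.3  0.9]
side 320 209 [-9.4 -2.2  0.6]
side 345 142 [-10.4  -7.4  -4.7]
side 360 171 [-10.3  -8.3  -6. ]
```

{"api": "drive_tool", "payload": {
  "deltas": "-17 0 0 0 0 0; -18 0 0 0 0 0; 0 30 0 0 0 0; 0 45 0 0 0 0; 0 50 0 0 0 0"
}}

```text
clock: 15.95
position: [434.2, 130.4, 303.2]
tcp_rot: [0.249, -3.132, 0.001]
ft_force: [0.5, 0.6, -3.1]
finger_gap: 16.2
gripper_force: 108.2
```

{"api": "drive_tool", "payload": {
  "deltas": "0 50 0 0 0 0; 0 50 0 0 0 0; 0 50 0 0 0 0; 0 30 0 0 0 -1.2; 0 15 0 0 0 -1.2"
}}

```text
clock: 16.58
position: [433.7, 326.3, 302.8]
tcp_rot: [0.189, -3.135, 0.001]
ft_force: [1.0, -1.1, -3.3]
finger_gap: 16.5
gripper_force: 108.2
```

{"api": "drive_tool", "payload": {
  "deltas": "20 0 -25 0 0 0; 20 0 -35 0 0 0; 7 0 -40 0 0 0; 0 0 -40 0 0 0; 0 0 -25 0 0 0"
}}

```text
clock: 17.2
position: [480.8, 323.4, 136.1]
tcp_rot: [0.186, -3.133, 0.003]
ft_force: [0.5, 0.0, -2.2]
finger_gap: 15.9
gripper_force: 108.3
```

{"api": "drive_tool", "payload": {
  "deltas": "0 0 0 0 0 0; 0 0 0 0 0 0; 0 0 0 0 0 0; 0 0 0 0 0 0; 0 0 0 0 0 0"
}}

```text
clock: 17.82
position: [482.7, 325.2, 138.8]
tcp_rot: [-0.186, 3.135, 0.001]
ft_force: [-0.6, 0.6, -3.2]
finger_gap: 16.4
gripper_force: 108.2
```

```bash
cat > r.py <<'E'
from h import *
np.set_printoptions(precision=1,suppress=True)
o=observe();print(o['clock'],o['position'],o['tcp_rot'],o['ft_force'])
for n in('wrist','side','scene'): grab(n)
t=np.radians(6.8);ex=np.array([np.cos(t),np.sin(t),0]);ey=np.array([-ex[1],ex[0],0]);O=np.array([504,327,0])
for n in('wrist','side','scene'):
    im,P=cloud(n);L=P-O;lx=L@ex;ly=L@ey;z=P[...,2]
    for nm,c,lo,hi in(('stand-150',-150,102,118),('stand72',72,102,118)):
        s=(abs(lx-c)<25)&(abs(ly)<50)&(z>lo)&(z<hi)
        a=ly[s]; b=lx[s]
        if s.sum()>10: print(n,nm,len(a),'L',a[a>0].mean() if (a>0).any() else 0,'R',a[a<0].mean() if (a<0).any() else 0,'x',np.percentile(b,[3,97]))
    zt=o['position'][2]+43+9
    for A in (-215,-190,-110,-80,-60,30,50,100,115):
        s=(abs(lx-A)<6)&(abs(ly)<14)&(abs(z-zt)<5)
        if s.sum()>8: print(n,A,s.sum(),np.percentile(ly[s],[3,97]),np.percentile(ly[s],[3,97]).mean(),np.median(z[s]))
E
python3 r.py
```

```text
17.825 [482.7 325.2 138.8] [-0.2  3.1  0. ] [-0.6  0.6 -3.2]
wrist stand-150 1887 L 27.968796513493388 R -29.058279174901983 x [-152.4 -133.9]
wrist -110 1972 [-8.8  7.9] -0.4080701314662609 190.69151099232
wrist -80 1558 [-8.6  8.1] -0.2901600579940302 190.66497478783862
wrist -60 1329 [-8.6  8.1] -0.2289065722457222 190.59490503769334
side stand-150 56 L 32.187284778120144 R -24.645832858013097 x [-154.9 -132.7]
side stand72 27 L 31.809831012049035 R -21.778167711933953 x [67.5 88. ]
side -215 27 [-5.4 10.5] 2.540586687819425 189.96426961672296
side -190 32 [-7.7 10.6] 1.4868976329103405 189.92656026596364
side -110 27 [-5.3 11.9] 3.2803955031061385 190.57180823174042
side -80 29 [-6.  11.2] 2.5978924319802705 190.02943046568578
side -60 24 [-5.5 10.9] 2.7273762239749697 190.6847388744775
side 50 22 [-5.2 10.6] 2.7184900655864137 190.2083649229262
side 100 25 [-6.9 12.2] 2.652555135393973 190.7478178322384
side 115 28 [-7.2 13.4] 3.0780523616030715 191.47661273176936
scene stand-150 35 L 27.391465643081503 R -31.384706520411083 x [-156.3 -135.7]
scene stand72 36 L 28.307324262266302 R -30.367354675963984 x [66.8 87. ]
scene -215 18 [-8.7  5.8] -1.444042703925521 189.75821599722894
scene -190 14 [-8.6  6.2] -1.2124022382891497 189.08931595886634
scene -110 18 [-10.7   5.9] -2.404315318985608 189.53777485919898
scene -80 19 [-10.9   8.3] -1.3385858070082692 189.15849186849618
scene -60 18 [-9.4  8.5] -0.4798121777427129 189.06980563214609
scene 30 18 [-12.3   6.3] -2.98564151832161 188.79437314350434
scene 50 18 [-11.    7.5] -1.7558223599896978 188.66838102015356
scene 100 23 [-10.   11.9] 0.923741176563273 189.26173739661476
scene 115 23 [-9.3 10.6] 0.6503715876620202 190.32938128016372
```

The pole is aligned over the stands, within 1 to 2 mm. I'm lowering it 102 mm.

{"api": "drive_tool", "payload": {
  "deltas": "0 0 -25 0 0 0; 0 0 -25 0 0 0; 0 0 -25 0 0 0; 0 0 -15 0 0 0; 0 0 -8 0 0 0"
}}

```text
clock: 18.6
position: [482.4, 325.0, 39.7]
tcp_rot: [0.186, -3.135, 0.0]
ft_force: [0.6, -0.5, -2.5]
finger_gap: 16.3
gripper_force: 108.2
```

{"api": "drive_tool", "payload": {
  "deltas": "0 0 -2 0 0 0; 0 0 -2 0 0 0; 0 0 0 0 0 0; 0 0 0 0 0 0; 0 0 0 0 0 0"
}}

```text
clock: 19.23
position: [482.8, 325.3, 36.7]
tcp_rot: [-0.186, 3.135, 0.001]
ft_force: [-0.0, -0.9, 0.6]
finger_gap: 15.8
gripper_force: 108.5
```

Contact. I'm opening the gripper and withdrawing.

{"api": "drive_tool", "payload": {
  "deltas": "0 0 0 0 0 0; 0 0 0 0 0 0; 0 0 0 0 0 0; 0 0 0 0 0 0; 0 0 0 0 0 0",
  "hand": -1
}}

```text
clock: 19.85
position: [482.5, 325.1, 36.3]
tcp_rot: [0.186, -3.136, -0.0]
ft_force: [-0.2, 0.3, -0.0]
finger_gap: 85.7
gripper_force: 0.0
```

{"api": "drive_tool", "payload": {
  "deltas": "0 0 20 0 0 0; 0 0 35 0 0 0; 0 0 40 0 0 0; 0 0 40 0 0 0; 0 0 40 0 0 0"
}}

```text
clock: 20.48
position: [482.3, 325.0, 212.7]
tcp_rot: [-0.186, 3.136, 0.0]
ft_force: [0.4, 0.0, -0.5]
finger_gap: 85.3
gripper_force: 0.0
```

{"api": "drive_tool", "payload": {
  "deltas": "0 0 0 0 0 0; 0 0 0 0 0 0; 0 0 0 0 0 0; 0 0 0 0 0 0; 0 0 0 0 0 0"
}}

```text
clock: 21.1
position: [482.3, 325.0, 210.8]
tcp_rot: [0.186, -3.135, 0.001]
ft_force: [-0.0, -0.7, -0.2]
finger_gap: 85.4
gripper_force: 0.0
```

```bash
python3 w.py; sed -i 's/^    zt=.*/    zt=88/' r.py; python3 r.py; python3 - <<'E'
from h import *
a=load('wrist')[0];b=load('side')[0]
cv2.imwrite('pics/end.png',np.vstack([cv2.resize(a,(480,300)),cv2.resize(b,(480,300))])[...,::-1])
E
```

```text
21.1 [482.3 325.  210.8] [-0.  -0.7 -0.2]
scene 200 46 [-9.2 -3.2 -1.9]
scene 240 65 [-10.7  -2.5  -1.9]
scene 280 22 [-9.6 -9.  -7.7]
side 200 119 [-9.2 -2.2  0.9]
side 240 131 [-10.2  -1.9   1. ]
side 280 157 [-9.1 -1.7  0.8]
21.2 [482.4 325.1 211.1] [ 0.2 -3.1  0. ] [-0.3  0.5 -0.5]
wrist stand-150 1059 L 28.47620631434102 R -29.109541777100095 x [-155.3 -134.2]
wrist stand72 578 L 28.99370759655703 R -28.454349102695993 x [65.8 87.4]
wrist -110 298 [-8.2  8.2] -0.005891408448300162 88.45485333363317
wrist -80 259 [-8.5  8.4] -0.010855915881951006 88.51767365194559
wrist -60 269 [-8.7  8.6] -0.011029585797545316 88.36883137165523
wrist 30 196 [-8.4  8.5] 0.02419784976690753 88.37749837931779
wrist 50 191 [-8.6  8.7] 0.007687443637128588 88.37729854696875
wrist 100 213 [-10.1  10.1] 0.02851416727813305 89.45489178113957
wrist 115 172 [-9.1 10.2] 0.5658997313037188 89.87327946473454
side stand-150 65 L 32.58765110230294 R -26.808000412843132 x [-155.7 -133.5]
side stand72 57 L 32.03441206661929 R -25.958978549782092 x [65.8 88.6]
side -215 27 [-6.5 11.3] 2.406596742069775 87.7651524
[... 514 characters left out ...]
527768693928618 R -33.78133014943154 x [-156.  -135.7]
scene stand72 41 L 27.781066995398366 R -31.300392668848133 x [66.8 86.9]
scene -215 17 [-8.9  7.8] -0.5461797868444678 86.27496273000384
scene -190 16 [-9.7  9.5] -0.13620031481529615 87.52499223885343
scene -110 15 [-9.4  5.5] -1.9514265676972133 87.50970542105574
scene -80 20 [-12.2   5.7] -3.2087158189605427 87.453636085222
scene -60 17 [-8.8  5.2] -1.8336368726798922 85.16502931711125
scene 30 16 [-9.7  8.6] -0.5474095828173597 86.14282853633858
scene 50 19 [-11.2   6.2] -2.518703938226053 88.13431055996011
scene 100 18 [-9.2  7.6] -0.7781914847480484 85.97730959714909
scene 115 15 [-9.3  9.2] -0.011408545677943138 89.07350952717775
```

View pics/end.png

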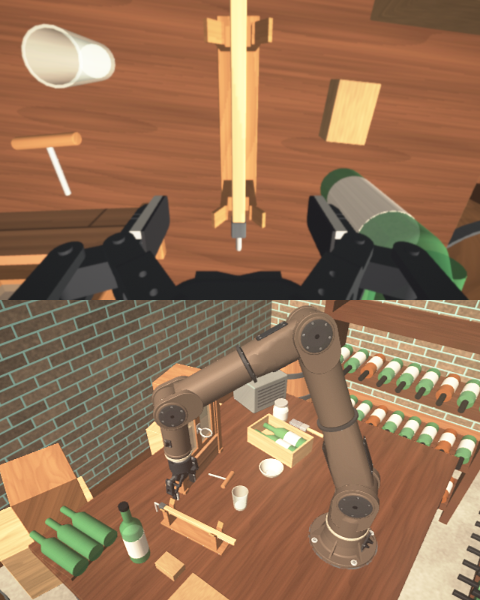

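The pole lies centred and level in both saddles (hook at (239,243) in the wrist view), the window is shut, and the bystanders have not moved. I'm handing in the job.

```bash
python3 -c "
from station import *
print(finish_job())"
```

```text
the job is handed in; nothing more can be done
None
```

I drew the window shut with the hook pole, laid the pole back in both saddles with the prong down, and handed the job in at about 21 s; the first grasp closed above the pole and nudged it about 2 mm, and the verdict was not shown.

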